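# Fold up the jar carton and pack the squat jar

### The arm

A 7-joint arm with a two-finger parallel gripper is mounted at the origin on the work surface. World frame = base frame: x ahead of the robot, y to its left, z up, the work surface at z = 0. Lengths are in m, angles in rad, forces in N, time in s.
With the tool pointing down it reaches from about 0.4 to 0.85 m from the base axis. Payload 10.4 kg.
Tool frame: the origin (TCP) lies on the centre line of the jaws, within the pads' length; the fingertips stand 14 mm ahead of it and the grasp point (between the pads) lies 5 mm behind it (manip.tip_reach is the distance from the TCP to the fingertips, in m); z points along the fingers, y is the line along which they close (so a half turn about z gives the same grasp; the last joint's range is limited). The gripper opens to 85 mm and grips with 20 to 120 N. Pads are 22 mm wide; open, the fingers measure 114 mm over their backs; the gripper's body (76 mm by 85 mm) begins 54 mm behind the grasp point. The pads swing forward as they close: fully open they stand 13 mm farther back than shut.
Start: joints at [1.095, 0.332, -0.065, 1.46, 0.022, 1.35, -0.088], TCP at [0.273, -0.562, 0.211] pointing down, gripper open.
Joint ranges: [-2.6, 2.6], [-0.5, 2.12], [-1.47, 1.34], [0.16, 2.42], [-1.27, 4.41], [0.06, 2.06], [-2.6, 2.6]. Speed limits (rad/s): [2.22, 2.22, 2.79, 2.79, 3.14, 3.14, 3.14].

### API

Orientations are given as a unit quaternion [x, y, z, w].
In Python, from workcell import manip gives the robot as it stands.
- The arm moves only by the shell command python3 -m pendant 'ROWS' [FORCE]. ROWS is JSON, a list of rows, each a list of 7 numbers: the shift along the tool's x, y, z in units of 50 mm (1.0 is 50 mm), then the turn, a rotation vector about the tool's x, y, z in units of 8 degrees (1.0 is 8 degrees), then the opening, from -1 (shut) to 1 (fully open), so that 0 is half open. In form: [[dx, dy, dz, ax, ay, az, jaw], ...]. A call has exactly 10 rows; each row is the pose to reach, as a shift and turn from the pose commanded when the call began, along the tool's axes at that moment; what a row does not reach only later rows make up. A row lasts 1/8 s, in which the tool goes at most 62.5 mm and 10.7 degrees, less where a joint would pass 70% of its speed; a pose out of reach is approached as far as the arm can. A call with a gripper value outside its range is refused whole. The fingers move at their own pace and stop on an object; FORCE is the grip in N (left out, the last holds). Time passes only in rows, so rows that repeat a pose let the fingers close, or fill a call up. It gives the time, the measured TCP pose, the force, the opening and the grip force at its end, in the units of the state.
- manip.get_obs(): the state, without advancing time (a new reading comes with each control period).
- manip.camera(name): name is "side" or "top"; returns (picture, depth): 384x512x3 uint8, red, green, blue; 384x512 float32, m along the optical axis (not along the pixel's ray), 0 where there is no reading.
- manip.get_calibration(name): a dict with "fx", "fy", "cx", "cy" (pixels), "D" ([k1, k2, p1, p2, k3] as OpenCV has them; the pictures are not rectified), "xyz" and "orientation" of the camera in the world. Camera axes: x right, y up, looking along -z (the intrinsics and any distortion apply to the point x, -y, -z); pixel columns grow to the right and rows downward; lengths in m; the calibration is good to about 2 mm. A picture is of the moment at which its call begins. get_calibration takes no time and is no camera call.
- manip.hand_in(): hands the job in; it is judged then, once.
Trained networks look in the newest picture that a camera, given by its name, has taken for a name from the list of things; names that differ only in an ending like _2 or _b are one class to them, and where a whole thing is asked for, a point or a joint stands for the part that bears it (a point fixed in the world has none). Each returns a list of dicts, best first, with "p" (0 to 1); they miss things now and then, are a little off and sometimes report something else, mostly with a low value. They report only what shows in the picture. A call takes as long as a camera call. They do not tell look-alikes from the thing itself.
- manip.find_in(thing, camera): "box" ([left, top, right, bottom] in pixels, round what is visible of it).
- manip.trace(thing, camera): "pixels" (384x512 bool, what is visible of it) and "box" ([left, top, right, bottom] in pixels, round what is visible of it).
- manip.tip_of(thing, camera): "pixel" ([column, row] in pixels: a listed point, or the origin of a listed thing).
The state is a dict: "clock": time; "joint_pos": joint angles; "joint_velocities": joint speeds; "tau": joint torques, N m; "position": TCP position; "ee_rot": TCP orientation; "ft_force": force on the tool from outside, world axes, zero at the start; "torque": the same for the moment, N m; "grip_width": opening from 0.0 (shut) to 1.0 (fully open); "grasp_force": force on a finger pad.
Only numpy, scipy, OpenCV 4.12 (cv2) and the standard library are available. Lean on these libraries where they do the work, as an engineer would, in place of code of your own. Each camera call takes 0.05 s, during which the arm holds its last target. There are 200 camera calls.

### The job

Fold up the three let-down walls of the open carton on the studio table until they stand upright like the near one, then set the squat, widest lidded jar down inside it, standing upright on the carton's floor. Lower the jar in rather than dropping it, leave the walls standing, and do not disturb the other two lidded containers, the brush or the eraser.

Things in the scene. Friction and masses are not known exactly. Their poses are not given: they have to be found in the camera images.
- carton: The half-open carton: a cardboard base 110 mm (own x) by 150 mm (own y), 4 mm thick, stuck to the table, its near (own -x) wall already standing fixed, 50 mm high, 4 mm thick, and a let-down wall hinged along each of the other three edges; all walls white inside, red outside. Origin: centre of the base's underside, on the table (z = 0); z up. The base's top (the carton's floor) is 4 mm above the table.
- wall_far (a joint): Angle of the far wall: 0 = lying flat outward on the table, 1.57 = upright, where it stops; starts at 0.35 to 0.7. Its hinge line is 55 mm from the carton's origin along the carton's own +x, 4 mm above the table, level with the wall's inner (white) face. The crease is stiff (0.035 N m): the wall stays where left and turns at about 1 N on its outer (red, under) face.
- wall_far_edge (a point): Middle of the free edge of the far wall, in mid-thickness. The wall is a flat panel, 158 mm long along the hinge, 50 mm from hinge to free edge, 4 mm thick, about 30 g.
- wall_left (a joint): Angle of the left wall: 0 = lying flat outward on the table, 1.57 = upright, where it stops; starts at 0.35 to 0.7. Its hinge line is 75 mm from the carton's origin along the carton's own +y, 4 mm above the table, level with the wall's inner (white) face. The crease is stiff (0.035 N m): the wall stays where left and turns at about 1 N on its outer (red, under) face.
- wall_left_edge (a point): Middle of the free edge of the left wall, in mid-thickness. The wall is a flat panel, 110 mm long along the hinge, 50 mm from hinge to free edge, 4 mm thick, about 30 g.
- wall_right (a joint): Angle of the right wall: 0 = lying flat outward on the table, 1.57 = upright, where it stops; starts at 0.35 to 0.7. Its hinge line is 75 mm from the carton's origin along the carton's own -y, 4 mm above the table, level with the wall's inner (white) face. The crease is stiff (0.035 N m): the wall stays where left and turns at about 1 N on its outer (red, under) face.
- wall_right_edge (a point): Middle of the free edge of the right wall, in mid-thickness. The wall is a flat panel, 110 mm long along the hinge, 50 mm from hinge to free edge, 4 mm thick, about 30 g.
- jar_mid (a point): Centre (33 mm up) of the squat screw-lid glass jar with a paper label, 52 mm across and 66 mm tall, 110 to 220 g: the widest of the three lidded containers that stand in a group to the right of the carton and swap places. z up along the jar.
- flask: The slim tall lidded bottle, 38 mm across, 95 mm tall; bystander. Origin under its centre.
- pot: The small lidded pot, 34 mm across, 40 mm tall; bystander. Origin under its centre.
- brush: Slim artist's paint brush, 162 mm long and 8 mm thick, lying on the table to the right of the carton; bystander. It lies along its own x.
- eraser: Eraser 45 x 22 x 13 mm; bystander.
Not all that is in view belongs to the job. What is shaped like the part that bears jar_mid but orange is not meant.

How it is judged:
By the outcome, as a careful person would: the job done as asked, in the order asked, and still so for the second after the job is handed in, with the robot touching nothing.
It also fails if it takes over 72 s, if anything falls off the work surface, if the arm or the gripper's body presses on something with over 40 N, if the wrist force passes 120 N, or if a joint passes its speed limit or range.

## Working session

There is one attempt and no reset: what is moved stays moved. The work goes in short steps, Python scripts to look and compute and a shell command to move; the robot and the scene stay as the last step left them, time stands still between calls to the robot, and variables do not carry over. Pictures are saved under pics/ and viewed, at most 10 in all, crops included, and the job is handed in when it is done.

```bash
mkdir -p pics; ls
cat > h.py <<'E'
import numpy as np,cv2
from workcell import manip
from scipy.spatial.transform import Rotation as R
def K(n):
    c=manip.get_calibration(n);return c,np.array([[c["fx"],0,c["cx"]],[0,c["fy"],c["cy"]],[0,0,1.]]),np.array(c["D"],float)
def pt(n,px,depth):
    """px Nx2, depth N -> world"""
    c,k,D=K(n);u=cv2.undistortPoints(np.array(px,float).reshape(-1,1,2),k,D).reshape(-1,2)
    d=np.asarray(depth).reshape(-1,1)
    P=np.hstack([u[:,:1]*d,-u[:,1:]*d,-d])
    return R.from_quat(c["orientation"]).apply(P)+np.array(c["xyz"])
def cloud(n,dep,mask):
    v,u=np.nonzero(mask&(dep>0));return pt(n,np.c_[u,v],dep[v,u])
E
python3 - <<'E'
from h import *
o=manip.get_obs();print(o)
ims=[]
for n in("side","top"):
    p,d=manip.camera(n);cv2.imwrite(f"pics/{n}0.png",p[:,:,::-1]);np.save(f"{n}0.npy",d);c=K(n)[0];print(n,c)
    for t in("carton","jar_mid","flask","pot","brush","eraser","wall_far","wall_left","wall_right"):
        for r in manip.trace(t,n)[:3]:
            if r["p"]<.3: continue
            C=cloud(n,d,r["pixels"])
            if len(C): print(t,round(r["p"],2),np.round(r["box"]),len(C),"med",np.median(C,0).round(3),"min",np.percentile(C,2,0).round(3),"max",np.percentile(C,98,0).round(3))
E
```

```text
pics
{'clock': 0.0, 'joint_pos': array([ 1.09542413,  0.33289288, -0.06469717,  1.46096691,  0.02161176,
        1.34990233, -0.08845268]), 'joint_velocities': array([ 1.27048645e-03,  6.65089106e-04,  6.24742840e-04,  2.30537483e-03,
        1.71911833e-03,  4.65458923e-04, -7.92682441e-05]), 'tau': array([ 8.49267853e-04, -6.25449228e+01,  5.04323957e-02, -3.91608310e+01,
        1.64405216e-02,  9.75245086e-03,  8.44365815e-06]), 'position': array([ 0.27321757, -0.56165377,  0.21049062]), 'ee_rot': array([ 9.74475942e-01,  2.24490749e-01, -2.04793694e-04, -7.07729012e-04]), 'ft_force': array([ 0.17848071, -0.0148538 , -0.02206898]), 'torque': array([-0.02560765, -0.01992577, -0.00367408]), 'grasp_force': 0.0, 'grip_width': 1.0011789981556318}
side {'fx': 356.69375708902606, 'fy': 356.69375708902606, 'cx': 257.76337719245697, 'cy': 190.46756855209037, 'D': array([0.01065469, 0.        , 0.        , 0.        , 0.        ]), 'xyz': array([0.33233634, 0.59628703, 0.5052907 ]), 'orientation': array([-0.07302066,  0.47189653,  0.86685327, -0.14334246])}
carton 0.97 [195. 214. 285. 298.
[... 2513 characters left out ...]
.011]
eraser 0.73 [268. 239. 277. 255.] 170 med [ 0.416 -0.135  0.012] min [ 0.394 -0.151 -0.003] max [ 0.438 -0.12   0.017]
wall_far 0.94 [142. 167. 201. 204.] 1057 med [0.589 0.123 0.015] min [0.551 0.05  0.003] max [0.627 0.195 0.026]
wall_far 0.63 [133. 205. 162. 250.] 721 med [0.482 0.189 0.013] min [0.43  0.158 0.002] max [0.534 0.219 0.025]
wall_far 0.55 [352. 192. 377. 215.] 385 med [ 0.524 -0.372  0.064] min [ 0.504 -0.398  0.015] max [ 0.548 -0.353  0.07 ]
wall_left 0.76 [132. 203. 160. 245.] 696 med [0.482 0.189 0.013] min [0.432 0.16  0.003] max [0.532 0.219 0.025]
wall_right 0.56 [204. 177. 230. 221.] 686 med [0.545 0.002 0.016] min [ 0.497 -0.029  0.002] max [0.598 0.034 0.028]
```

```bash
python3 -c "
import cv2,numpy as np
a=cv2.imread('pics/side0.png');b=cv2.imread('pics/top0.png')
cv2.imwrite('pics/both0.png',cv2.resize(np.hstack([a,b]),(800,300)))"
```

```text
(no output)
```

View pics/top0.png

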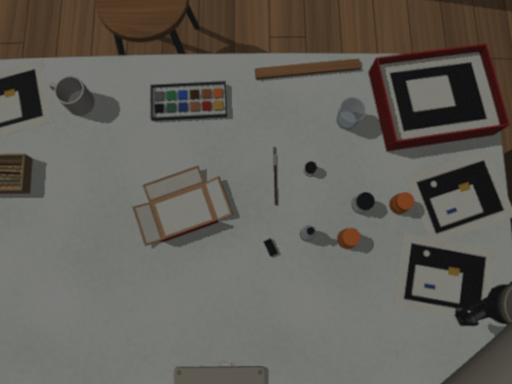

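View pics/side0.png

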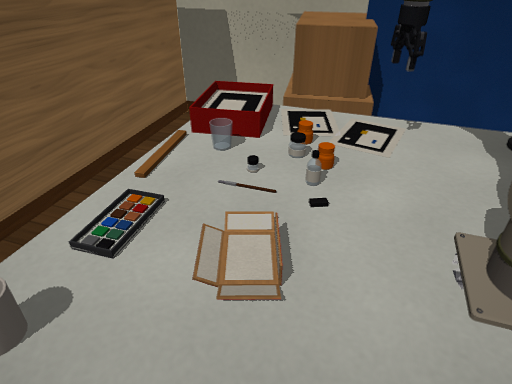

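The wanted jar has the black lid, at top px (364,202) and side px (297,145). The orange look-alikes are at top px (347,238) and (402,203). The carton is at top px (183,207), turned about 18°, and its near wall faces the robot.

```bash
cat > fit.py <<'E'
from h import *
from scipy.optimize import least_squares
def surf(p,C):
    x,y,t,af,al,ar,z0=p
    q=C[:,:2]-[x,y];u=q@[np.cos(t),np.sin(t)];v=q@[-np.sin(t),np.cos(t)];return u,v,C[:,2]-z0
def fit(n,t0=.325,x0=(.513,.096)):
    d=np.load(f"{n}0.npy");v,u=np.nonzero(d>0);C=pt(n,np.c_[u,v],d[v,u])
    C=C[(np.hypot(C[:,0]-x0[0],C[:,1]-x0[1])<.15)]
    p0=np.array([*x0,t0,.45,.45,.45,0.])
    def res(p):
        u,v,z=surf(p,C);a=np.abs
        inf=(u>.055)&(a(v)<.079);inl=(v>.075)&(a(u)<.055);inr=(v<-.075)&(a(u)<.055)
        m=np.zeros(len(z));m[(a(u)<=.055)&(a(v)<=.075)]=.004
        for msk,s,al in((inf,u-.055,p[3]),(inl,v-.075,p[4]),(inr,-v-.075,p[5])):
            k=msk&(s<.05*np.cos(al));m[k]=.004+s[k]*np.tan(al)
        m[(u<-.055)&(u>-.059)&(a(v)<.079)]=.054
        return m,z
    f=lambda p:np.mean(np.minimum(np.abs(np.subtract(*res(p))),.012))
    from scipy.optimize import minimize
    best=min((minimize(f,p0+np.array([dx,dy,dt,0,0,0,0]),method="Nelder-Mead",options=dict(maxiter=4000,initial_simplex=None,xatol=1e-5,fatol=1e-8)) for dx in(-.006,.004) for dy in(-.006,.004) for dt in(-.04,.04)),key=lambda r:r.fun)
    return best.x,best.fun
if __name__=="__main__":
    for n in("top","side"):
        print(n,*[np.round(q,4) for q in fit(n)])
        d=np.load(f"{n}0.npy");v,u=np.nonzero(d>0);C=pt(n,np.c_[u,v],d[v,u])
        L=C[(np.hypot(C[:,0]-.525,C[:,1]+.375)<.04)&(C[:,2]>.058)]
        B=C[(np.hypot(C[:,0]-.525,C[:,1]+.375)<.04)&(C[:,2]>.02)&(C[:,2]<.05)]
        for Q in(L,B):
            c=least_squares(lambda p:np.hypot(*(Q[:,:2]-p[:2]).T)-.026,[.525,-.375],loss="soft_l1",f_scale=.002).x
            print(n,len(Q),Q.min(0).round(4),Q.max(0).round(4),Q[:,:2].mean(0).round(4),"circ",c.round(4))
E
python3 fit.py
```

```text
top [ 5.154e-01  9.580e-02  3.424e-01  4.309e-01  3.933e-01  4.603e-01
 -2.000e-04] 0.0023
top 265 [ 0.5059 -0.4011  0.0594] [ 0.5512 -0.3543  0.0719] [ 0.5281 -0.3771] circ [ 0.5121 -0.3841]
top 105 [ 0.5023 -0.3956  0.0202] [ 0.5504 -0.3507  0.0489] [ 0.5184 -0.3641] circ [ 0.5298 -0.3791]
side [ 5.147e-01  9.590e-02  3.367e-01  4.333e-01  3.936e-01  4.548e-01
 -3.000e-04] 0.0015
side 109 [ 0.5058 -0.4016  0.0585] [ 0.5505 -0.3524  0.0665] [ 0.5279 -0.3731] circ [ 0.5287 -0.3838]
side 162 [ 0.5025 -0.3813  0.0201] [ 0.5537 -0.3512  0.0497] [ 0.5254 -0.361 ] circ [ 0.5291 -0.3811]
```

```bash
cat > g.py <<'E'
from h import *
c0=np.array([.515,.0958,0]);T=.3395
ex=np.array([np.cos(T),np.sin(T),0]);ey=np.array([-np.sin(T),np.cos(T),0]);ez=np.array([0,0,1.])
W={"right":(-ey,.075),"left":(ey,.075),"far":(ex,.055)}
def down(psi):
    x=np.array([np.cos(psi),np.sin(psi),0]);return np.c_[x,np.cross(-ez,x),-ez]
def wall(w,s,z,beta,psi,off=0):
    """leading corner at outward distance s from hinge, height z (m)"""
    n,h=W[w];b=np.radians(beta);R0=down(psi)
    ax=np.cross(-ez,-n)   # turns down toward inward
    Rm=R.from_rotvec(ax*b).as_matrix()@R0;a=Rm[:,2]
    tip=c0+n*(h+s+.011*np.cos(b))+ez*(z-.011*np.sin(b))+off*np.cross(ez,n)
    return tip-.014*a,Rm
def rows(targets,frm=None):
    o=manip.get_obs();p,Rq=(o["position"],R.from_quat(o["ee_rot"]).as_matrix()) if frm is None else frm
    for t,Rm in targets:
        d=Rq.T@(t-p)/.05;r=np.degrees(R.from_matrix(Rq.T@Rm).as_rotvec())/8
        print("tcp",t.round(3),"row",np.r_[d,r].round(2).tolist())
E
python3 - <<'E'
from g import *
psi=T+np.pi/2
A=wall("right",.085,.10,30,psi)
rows([A])
print("from A:");rows([wall("right",s/1e3,z/1e3,30,psi) for s,z in((85,14),(66,14),(40,14),(32,20),(25,28),(15,34),(8,38),(4,39),(60,45),(60,130))],A)
E
```

```text
tcp [ 0.574 -0.071  0.107] row [9.7, -6.21, 2.09, 2.73, 3.06, -10.18]
from A:
tcp [ 0.574 -0.071  0.021] row [-0.86, -0.0, 1.49, 0.0, 0.0, 0.0]
tcp [ 0.567 -0.053  0.021] row [-0.53, -0.0, 1.68, 0.0, 0.0, 0.0]
tcp [ 0.559 -0.028  0.021] row [-0.08, -0.0, 1.94, 0.0, 0.0, 0.0]
tcp [ 0.556 -0.021  0.027] row [0.12, -0.0, 1.92, 0.0, 0.0, 0.0]
tcp [ 0.554 -0.014  0.035] row [0.32, -0.0, 1.85, 0.0, 0.0, 0.0]
tcp [ 0.55  -0.005  0.041] row [0.55, -0.0, 1.84, 0.0, 0.0, 0.0]
tcp [0.548 0.002 0.045] row [0.71, -0.0, 1.84, 0.0, 0.0, 0.0]
tcp [0.547 0.006 0.046] row [0.79, -0.0, 1.87, 0.0, 0.0, 0.0]
tcp [ 0.565 -0.047  0.052] row [-0.12, -0.0, 1.2, 0.0, 0.0, 0.0]
tcp [ 0.565 -0.047  0.137] row [0.73, -0.0, -0.27, 0.0, 0.0, 0.0]
```

```bash
python3 -m pendant '[[1,-0.6,0,0.3,0.3,-1.1,-1],[2,-1.2,0,0.6,0.6,-2.2,-1],[3.1,-2,0,0.9,1,-3.3,-1],[4.2,-2.7,0,1.2,1.3,-4.4,-1],[5.3,-3.4,0,1.5,1.7,-5.5,-1],[6.4,-4.1,0.2,1.8,2,-6.6,-1],[7.5,-4.8,0.6,2.1,2.4,-7.8,-1],[8.6,-5.5,1.2,2.4,2.7,-9,-1],[9.7,-6.2,1.8,2.73,3.06,-10.18,-1],[9.7,-6.21,2.09,2.73,3.06,-10.18,-1]]' 20
python3 - <<'E'
from g import *
o=manip.get_obs();print(o["joint_pos"].round(2))
psi=T+np.pi/2
rows([wall("right",s/1e3,z/1e3,30,psi) for s,z in((85,100),(85,14),(66,14),(40,14))])
E
```

```text
clock: 2.25
position: [0.575, -0.0678, 0.1056]
ee_rot: [0.556, 0.79, 0.15, -0.212]
ft_force: [0.6, -1.4, -0.6]
grip_width: 0.004
grasp_force: 0.0
[ 0.67  0.63 -0.53  1.44 -0.15  1.42  0.57]
tcp [ 0.574 -0.071  0.107] row [-0.03, -0.04, -0.04, -0.0, -0.02, 0.03]
tcp [ 0.574 -0.071  0.021] row [-0.89, -0.05, 1.45, -0.0, -0.02, 0.03]
tcp [ 0.567 -0.053  0.021] row [-0.56, -0.04, 1.64, -0.0, -0.02, 0.03]
tcp [ 0.559 -0.028  0.021] row [-0.11, -0.04, 1.9, -0.0, -0.02, 0.03]
```

```bash
python3 -m pendant '[[-0.2,0,0.35,0,0,0,-1],[-0.4,0,0.7,0,0,0,-1],[-0.6,0,1.05,0,0,0,-1],[-0.8,0,1.35,0,0,0,-1],[-0.86,0,1.49,0,0,0,-1],[-0.86,0,1.49,0,0,0,-1],[-0.7,0,1.58,0,0,0,-1],[-0.53,0,1.68,0,0,0,-1],[-0.38,0,1.77,0,0,0,-1],[-0.38,0,1.77,0,0,0,-1]]'
python3 - <<'E'
from g import *
psi=T+np.pi/2
rows([wall("right",s/1e3,z/1e3,30,psi) for s,z in((57,14),(40,14),)])
p,d=manip.camera("side");cv2.imwrite("pics/s1.png",cv2.resize(p[150:310,150:350,::-1],(800,640))[:600])
E
```

```text
clock: 3.5
position: [0.5642, -0.0433, 0.021]
ee_rot: [0.557, 0.789, 0.15, -0.212]
ft_force: [-0.0, -0.2, 0.6]
grip_width: -0.001
grasp_force: 0.0
tcp [ 0.564 -0.044  0.021] row [-0.02, -0.0, -0.0, -0.0, -0.0, 0.01]
tcp [ 0.559 -0.028  0.021] row [0.27, -0.0, 0.17, -0.0, -0.0, 0.01]
```

View pics/s1.png

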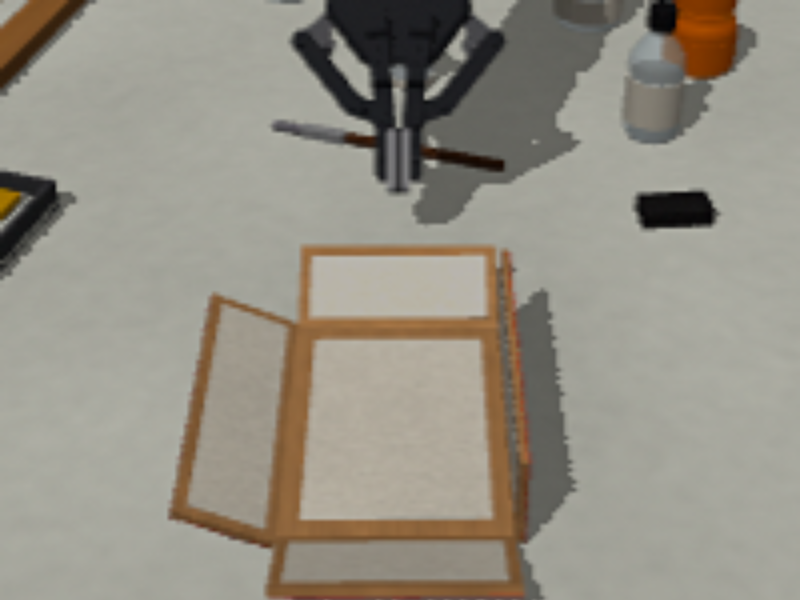

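Run:
```python
from g import *
for n,(u0,v0,w) in dict(side=(250,190,22),top=(232,190,30)).items():
    p,d=manip.camera(n)
    g=np.zeros(d.shape,bool);g[v0-w:v0+w,u0-w:u0+w]=1
    C=cloud(n,d,g);q=C-c0;s=-(q@ey)-.075
    k=(np.abs(q@ex)<.02)&(s>.03)
    m=k&(C[:,2]>.006)
    for a in np.arange(.03,.16,.01):
        b=k&(s>a)&(s<a+.01)
        if b.sum(): print(n,round(a,2),b.sum(),C[b,2].min().round(3),np.median(C[b,2]).round(3),C[b,2].max().round(3))
    if n=="top":cv2.imwrite("pics/t1.png",cv2.resize(p[140:260,120:280,::-1],(800,600),interpolation=cv2.INTER_CUBIC))
```

```text
side 0.07 25 0.043 0.049 0.056
side 0.08 121 -0.003 0.054 0.071
side 0.09 175 -0.002 0.074 0.094
side 0.1 133 -0.002 0.09 0.106
side 0.11 42 -0.002 -0.001 0.085
side 0.12 36 -0.002 -0.001 0.0
side 0.13 34 -0.002 -0.001 0.001
side 0.14 20 -0.002 -0.001 0.001
side 0.15 15 -0.003 -0.001 0.001
top 0.03 57 0.017 0.022 0.028
top 0.04 53 -0.005 0.023 0.031
top 0.05 54 -0.006 -0.0 0.004
top 0.06 52 -0.004 0.0 0.006
top 0.07 60 -0.005 0.0 0.055
top 0.08 65 -0.006 0.053 0.073
top 0.09 80 -0.003 0.073 0.092
top 0.1 78 -0.004 0.1 0.119
top 0.11 97 0.077 0.127 0.178
top 0.12 103 -0.002 0.179 0.194
top 0.13 76 -0.006 0.198 0.211
top 0.14 12 0.2 0.205 0.226
```

View pics/t1.png

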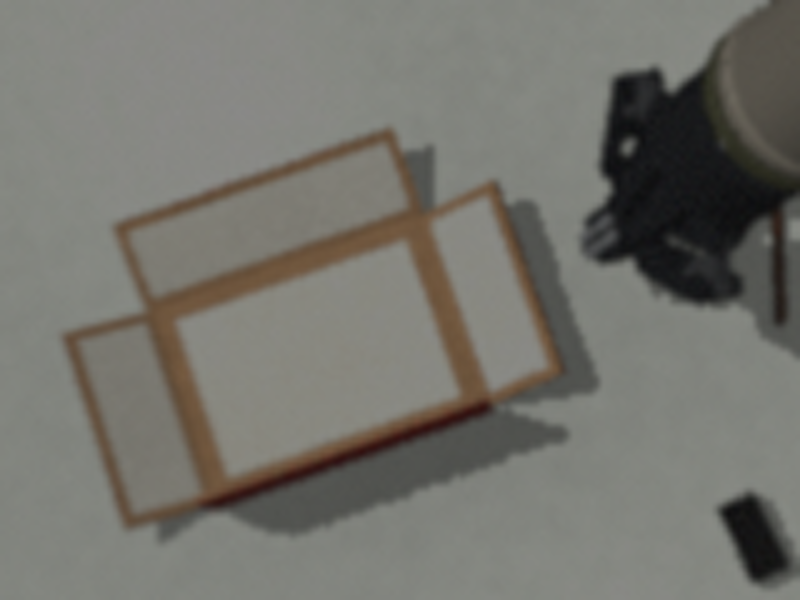

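Run:
```python
from g import *
print(manip.tip_reach,[a for a in dir(manip) if a[0]!='_'])
o=manip.get_obs();Rm=R.from_quat(o["ee_rot"]).as_matrix();print(o["position"],Rm.round(2))
for n in("side","top"):
    p,d=manip.camera(n)
    C=cloud(n,d,d>0);L=(C-o["position"])@Rm
    k=(np.abs(L[:,0])<.05)&(np.abs(L[:,1])<.05)&(C[:,2]>.008)&(L[:,2]>-.15)
    for a in np.arange(-.1,.02,.01):
        b=k&(L[:,2]>a)&(L[:,2]<a+.01)
        if b.sum():print(n,a.round(2),b.sum(),"x",np.percentile(L[b,0],[5,95]).round(3),"y",np.percentile(L[b,1],[5,95]).round(3))
```

```text
0.014 ['MotionError', 'camera', 'find_in', 'get_calibration', 'get_obs', 'hand_in', 'tip_of', 'tip_reach', 'trace']
[ 0.56458736 -0.0447544   0.02070118] [[-0.29  0.94 -0.17]
 [ 0.82  0.33  0.47]
 [ 0.5   0.   -0.87]]
side -0.1 144 x [0.006 0.018] y [-0.047  0.047]
side -0.09 98 x [0.01  0.017] y [-0.042  0.041]
side -0.08 103 x [0.006 0.013] y [-0.035  0.034]
side -0.07 109 x [0.005 0.013] y [-0.027  0.026]
side -0.06 45 x [0.005 0.011] y [-0.012  0.011]
side -0.05 44 x [0.005 0.012] y [-0.012  0.011]
side -0.04 55 x [0.005 0.012] y [-0.012  0.011]
side -0.03 26 x [0.005 0.012] y [-0.009  0.008]
side 0.01 201 x [0.028 0.035] y [-0.044  0.045]
top -0.1 81 x [0.001 0.018] y [-0.047  0.045]
top -0.09 58 x [-0.008  0.016] y [-0.041  0.041]
top -0.08 105 x [-0.008  0.013] y [-0.031  0.032]
top -0.07 41 x [-0.005  0.013] y [-0.025  0.023]
top -0.06 21 x [0.005 0.012] y [-0.011  0.012]
top -0.05 25 x [0.002 0.012] y [-0.014  0.01 ]
top -0.04 25 x [0.001 0.012] y [-0.014  0.008]
top -0.03 12 x [0.005 0.011] y [-0.007  0.012]
top -0.0 36 x [0.027 0.032] y [-0.045  0.044]
top 0.01 156 x [0.026 0.037] y [-0.042  0.044]
```

```bash
python3 -m pendant '[[-0.02,0,0.03,0,0,0,-1],[-0.03,0,0.05,0,0,0,-1],[-0.05,0,0.087,0,0,0,-1],[-0.05,0,0.087,0,0,0,-1],[-0.05,0,0.087,0,0,0,-1],[-0.05,0,0.087,0,0,0,-1],[-0.05,0,0.087,0,0,0,-1],[-0.05,0,0.087,0,0,0,-1],[-0.05,0,0.087,0,0,0,-1],[-0.05,0,0.087,0,0,0,-1]]'
```

```text
clock: 5.0
position: [0.5645, -0.0444, 0.0157]
ee_rot: [0.558, 0.789, 0.15, -0.211]
ft_force: [0.2, -0.2, -0.1]
grip_width: 0.0
grasp_force: 0.0
```

```bash
sed -i 's/tip-.014\*a/tip-TIP*a/; s/^c0=/TIP=-.024\nc0=/' g.py
python3 - <<'E'
from g import *
psi=T+np.pi/2
rows([wall("right",s/1e3,z/1e3,30,psi) for s,z in((75,48),(75,30),(75,18),(75,14))])
E
```

```text
tcp [ 0.564 -0.043  0.022] row [0.08, 0.0, -0.09, 0.0, -0.0, -0.0]
tcp [ 0.564 -0.043  0.004] row [-0.1, 0.0, 0.22, 0.0, -0.0, -0.0]
tcp [ 0.564 -0.043 -0.008] row [-0.22, 0.0, 0.43, 0.0, -0.0, -0.0]
tcp [ 0.564 -0.043 -0.012] row [-0.26, 0.0, 0.5, 0.0, -0.0, -0.0]
```

```bash
python3 -m pendant '[[-0.05,0,0.1,0,0,0,-1],[-0.1,0,0.2,0,0,0,-1],[-0.14,0,0.28,0,0,0,-1],[-0.18,0,0.34,0,0,0,-1],[-0.2,0,0.39,0,0,0,-1],[-0.22,0,0.43,0,0,0,-1],[-0.22,0,0.43,0,0,0,-1],[-0.22,0,0.43,0,0,0,-1],[-0.22,0,0.43,0,0,0,-1],[-0.22,0,0.43,0,0,0,-1]]'
python3 - <<'E'
from g import *
o=manip.get_obs();Rm=R.from_quat(o["ee_rot"]).as_matrix()
for n in("side","top"):
    p,d=manip.camera(n)
    C=cloud(n,d,d>0);L=(C-o["position"])@Rm
    k=(np.abs(L[:,0])<.02)&(np.abs(L[:,1])<.016)&(C[:,2]>.006)&(L[:,2]>-.06)&((C-c0)@-ey>.13)
    print(n,k.sum(),"Lz max",np.sort(L[k,2])[-8:].round(4),"zmin",np.sort(C[k,2])[:5].round(3),"s",np.sort((C[k]-c0)@-ey-.075)[:5].round(3),L[k,0].max())
    if n=="side":cv2.imwrite("pics/s2.png",cv2.resize(p[150:310,150:350,::-1],(750,600)))
psi=T+np.pi/2
rows([wall("right",s/1e3,z/1e3,30,psi) for s,z in((75,14),(60,14),(40,14),(32,20),(25,28),(15,34),(8,38),(4,39))])
E
```

```text
clock: 6.25
position: [0.5641, -0.0432, -0.0084]
ee_rot: [0.558, 0.789, 0.15, -0.211]
ft_force: [-0.7, -0.7, 0.2]
grip_width: -0.001
grasp_force: 0.0
side 171 Lz max [-0.0226 -0.0226 -0.0226 -0.0202 -0.0201 -0.02   -0.02   -0.02  ] zmin [0.012 0.013 0.013 0.013 0.014] s [0.074 0.074 0.074 0.075 0.075] 0.014067089070622362
top 72 Lz max [-0.0287 -0.0277 -0.0276 -0.0265 -0.0257 -0.0251 -0.0244 -0.0209] zmin [0.014 0.016 0.016 0.017 0.018] s [0.075 0.076 0.076 0.076 0.077] 0.012711298050483785
tcp [ 0.564 -0.043 -0.012] row [-0.04, 0.0, 0.07, 0.0, -0.0, -0.0]
tcp [ 0.559 -0.029 -0.012] row [0.22, 0.0, 0.22, 0.0, -0.0, -0.0]
tcp [ 0.552 -0.01  -0.012] row [0.57, 0.0, 0.42, 0.0, -0.0, -0.0]
tcp [ 0.55  -0.003 -0.006] row [0.77, 0.0, 0.39, 0.0, -0.0, -0.0]
tcp [0.547 0.004 0.002] row [0.97, 0.0, 0.32, 0.0, -0.0, -0.0]
tcp [0.544 0.013 0.008] row [1.2, 0.0, 0.32, 0.0, -0.0, -0.0]
tcp [0.542 0.02  0.012] row [1.36, 0.0, 0.32, 0.0, -0.0, -0.0]
tcp [0.54  0.024 0.013] row [1.44, 0.0, 0.34, 0.0, -0.0, -0.0]
```

```bash
sed -i 's/TIP=-.024/TIP=-.021/' g.py; python3 -m pendant '[[0.22,0,0.16,0,0,0,-1],[0.4,0,0.27,0,0,0,-1],[0.57,0,0.36,0,0,0,-1],[0.77,0,0.34,0,0,0,-1],[0.97,0,0.27,0,0,0,-1],[1.2,0,0.26,0,0,0,-1],[1.36,0,0.26,0,0,0,-1],[1.44,0,0.28,0,0,0,-1],[1.44,0,0.28,0,0,0,-1],[1.44,0,0.28,0,0,0,-1]]'
python3 - <<'E'
from g import *
for n in("side","top"):
    p,d=manip.camera(n);C=cloud(n,d,d>0);q=C-c0;u,v=q@ex,q@ey
    k=(np.abs(u)<.05)&(v<-.06)&(v>-.1)&(C[:,2]>.03)&(C[:,2]<.058)&(np.abs(u)>.02)
    for a in(.03,.04,.05):
        b=k&(C[:,2]>a)&(C[:,2]<a+.01);print(n,a,b.sum(),np.percentile(v[b],[5,50,95]).round(4) if b.sum() else"")
psi=T+np.pi/2
rows([wall("right",s/1e3,z/1e3,30,psi) for s,z in((4,39),(60,45),(60,110))])
E
```

```text
clock: 7.6
position: [0.5409, 0.0222, 0.0153]
ee_rot: [0.558, 0.788, 0.15, -0.212]
ft_force: [0.3, 0.3, -1.2]
grip_width: -0.004
grasp_force: 0.0
side 0.03 98 [-0.077  -0.0756 -0.074 ]
side 0.04 110 [-0.0775 -0.0754 -0.0735]
side 0.05 91 [-0.081  -0.0764 -0.0746]
top 0.03 1 [-0.0799 -0.0799 -0.0799]
top 0.04 7 [-0.0799 -0.0761 -0.0752]
top 0.05 38 [-0.0798 -0.0779 -0.0759]
tcp [0.541 0.022 0.015] row [0.0, 0.0, 0.0, -0.0, -0.01, -0.0]
tcp [ 0.56  -0.031  0.021] row [-0.91, 0.0, -0.66, -0.0, -0.01, -0.0]
tcp [ 0.56  -0.031  0.086] row [-0.26, 0.0, -1.79, -0.0, -0.01, -0.0]
```

```bash
python3 -m pendant '[[0.03,0,0.015,0,0,0,-1],[0.03,0,0.015,0,0,0,-1],[-0.2,0,-0.12,0,0,0,-1],[-0.5,0,-0.35,0,0,0,-1],[-0.8,0,-0.7,0,0,0,-1],[-0.6,0,-1.2,0,0,0,-1],[-0.3,0,-1.9,0,0,0,-1],[-0.1,0,-2.3,0,0,0,-1],[-0.1,0,-2.3,0,0,0,-1],[-0.1,0,-2.3,0,0,0,-1]]'
python3 - <<'E'
from g import *
psi=T+np.pi/2
A=wall("left",.09,.11,30,psi);rows([A])
print("A");rows([wall("left",s/1e3,z/1e3,30,psi) for s,z in((90,14),(60,14),(40,14),(32,20),(25,28),(15,34),(8,38),(3,39),(60,45),(60,130))],A)
E
```

```text
clock: 8.95
position: [0.5613, -0.0367, 0.1116]
ee_rot: [0.558, 0.788, 0.149, -0.212]
ft_force: [-1.8, -0.1, -0.2]
grip_width: 0.002
grasp_force: 0.0
tcp [0.46  0.25  0.086] row [5.02, 0.01, 3.49, -0.01, -7.51, -0.0]
A
tcp [ 0.46  0.25 -0.01] row [0.96, 0.0, 1.66, 0.0, 0.0, 0.0]
tcp [ 0.47   0.222 -0.01 ] row [0.44, -0.0, 1.96, 0.0, 0.0, 0.0]
tcp [ 0.477  0.203 -0.01 ] row [0.09, -0.0, 2.16, 0.0, 0.0, 0.0]
tcp [ 0.48   0.196 -0.004] row [-0.1, -0.0, 2.14, 0.0, 0.0, 0.0]
tcp [0.482 0.189 0.004] row [-0.31, -0.0, 2.07, 0.0, 0.0, 0.0]
tcp [0.485 0.18  0.01 ] row [-0.54, -0.0, 2.07, 0.0, 0.0, 0.0]
tcp [0.488 0.173 0.014] row [-0.7, -0.0, 2.07, 0.0, 0.0, 0.0]
tcp [0.489 0.168 0.015] row [-0.8, 0.0, 2.1, 0.0, 0.0, 0.0]
tcp [0.47  0.222 0.021] row [0.13, -0.0, 1.43, 0.0, 0.0, 0.0]
tcp [0.47  0.222 0.106] row [-0.72, -0.0, -0.05, 0.0, 0.0, 0.0]
```

```bash
python3 -m pendant '[[0.6,0,0.4,0,-0.8,0,-1],[1.2,0,0.8,0,-1.7,0,-1],[1.9,0,1.3,0,-2.7,0,-1],[2.6,0,1.8,0,-3.7,0,-1],[3.3,0,2.3,0,-4.8,0,-1],[4,0,2.8,0,-5.9,0,-1],[4.7,0,3.2,0,-7,0,-1],[5.02,0,3.49,0,-7.51,0,-1],[5.02,0,3.49,0,-7.51,0,-1],[5.02,0,3.49,0,-7.51,0,-1]]'
python3 - <<'E'
from g import *
print(manip.get_obs()["joint_pos"].round(2))
psi=T+np.pi/2
rows([wall("left",s/1e3,z/1e3,30,psi) for s,z in((90,14),(60,14))])
E
```

```text
clock: 10.2
position: [0.4603, 0.25, 0.0863]
ee_rot: [0.558, 0.788, -0.15, 0.211]
ft_force: [0.3, -0.2, -0.1]
grip_width: -0.002
grasp_force: 0.0
[-0.38  0.48 -0.63  1.74  0.69  1.43 -0.91]
tcp [ 0.46  0.25 -0.01] row [0.97, 0.01, 1.66, -0.01, 0.01, -0.0]
tcp [ 0.47   0.222 -0.01 ] row [0.45, 0.01, 1.96, -0.01, 0.01, -0.0]
```

Exact. I'll go down, in under the edge to s=60, then fold, across two calls.

```bash
python3 -m pendant '[[0.2,0,0.35,0,0,0,-1],[0.4,0,0.7,0,0,0,-1],[0.6,0,1.05,0,0,0,-1],[0.8,0,1.38,0,0,0,-1],[0.92,0,1.59,0,0,0,-1],[0.96,0,1.66,0,0,0,-1],[0.96,0,1.66,0,0,0,-1],[0.7,0,1.81,0,0,0,-1],[0.5,0,1.92,0,0,0,-1],[0.5,0,1.92,0,0,0,-1]]'
python3 - <<'E'
from g import *
psi=T+np.pi/2
rows([wall("left",s/1e3,z/1e3,30,psi) for s,z in((60,14),(40,14),(32,20),(25,28),(15,34),(8,38),(3,39))])
E
```

```text
clock: 11.45
position: [0.4697, 0.2244, -0.0081]
ee_rot: [0.559, 0.788, -0.15, 0.212]
ft_force: [0.4, -0.1, -0.3]
grip_width: -0.001
grasp_force: 0.0
tcp [ 0.47   0.222 -0.01 ] row [-0.02, -0.0, 0.05, -0.0, 0.01, -0.02]
tcp [ 0.477  0.203 -0.01 ] row [-0.37, -0.0, 0.25, -0.0, 0.01, -0.02]
tcp [ 0.48   0.196 -0.004] row [-0.57, -0.0, 0.23, -0.0, 0.01, -0.02]
tcp [0.482 0.189 0.004] row [-0.77, -0.0, 0.16, -0.0, 0.01, -0.02]
tcp [0.485 0.18  0.01 ] row [-1.0, -0.0, 0.16, -0.0, 0.01, -0.02]
tcp [0.488 0.173 0.014] row [-1.16, 0.0, 0.16, -0.0, 0.01, -0.02]
tcp [0.489 0.168 0.015] row [-1.26, 0.0, 0.19, -0.0, 0.01, -0.02]
```

```bash
python3 -m pendant '[[-0.2,0,0.14,0,0,0,-1],[-0.37,0,0.23,0,0,0,-1],[-0.57,0,0.22,0,0,0,-1],[-0.77,0,0.15,0,0,0,-1],[-1,0,0.15,0,0,0,-1],[-1.16,0,0.15,0,0,0,-1],[-1.26,0,0.18,0,0,0,-1],[-1.28,0,0.19,0,0,0,-1],[-1.28,0,0.19,0,0,0,-1],[-1.28,0,0.19,0,0,0,-1]]'
python3 - <<'E'
from g import *
for n in("side","top"):
    p,d=manip.camera(n);C=cloud(n,d,d>0);q=C-c0;u,v=q@ex,q@ey
    k=(np.abs(u)<.05)&(v>.06)&(v<.1)&(C[:,2]>.01)&(C[:,2]<.058)&(np.abs(u)>.02)
    for a in(.01,.03,.04,.05):
        b=k&(C[:,2]>a)&(C[:,2]<a+.01);print(n,a,b.sum(),np.percentile(v[b],[5,50,95]).round(4) if b.sum() else"")
psi=T+np.pi/2
rows([wall("left",s/1e3,z/1e3,30,psi) for s,z in((3,39),(60,45),(60,110))])
E
```

```text
clock: 12.7
position: [0.4888, 0.1694, 0.0151]
ee_rot: [0.558, 0.789, -0.15, 0.212]
ft_force: [0.6, -0.0, -0.3]
grip_width: -0.004
grasp_force: 0.0
side 0.01 119 [0.0777 0.079  0.0802]
side 0.03 0 
side 0.04 0 
side 0.05 0 
top 0.01 16 [0.075  0.0756 0.0762]
top 0.03 14 [0.0756 0.0763 0.0769]
top 0.04 21 [0.0763 0.0769 0.078 ]
top 0.05 41 [0.0772 0.0791 0.0811]
tcp [0.489 0.168 0.015] row [-0.02, 0.0, 0.01, -0.0, 0.01, 0.0]
tcp [0.47  0.222 0.021] row [0.9, 0.0, -0.67, -0.0, 0.01, 0.0]
tcp [0.47  0.222 0.086] row [0.25, 0.0, -1.79, -0.0, 0.01, 0.0]
```

```bash
python3 -m pendant '[[-0.03,0,0.01,0,0,0,-1],[-0.06,0,0.03,0,0,0,-1],[-0.07,0,0.03,0,0,0,-1],[-0.07,0,0.03,0,0,0,-1],[-0.07,0,0.03,0,0,0,-1],[-0.07,0,0.03,0,0,0,-1],[-0.07,0,0.03,0,0,0,-1],[-0.07,0,0.03,0,0,0,-1],[-0.07,0,0.03,0,0,0,-1],[-0.07,0,0.03,0,0,0,-1]]'
python3 - <<'E'
from g import *
for n in("top","top"):
    p,d=manip.camera(n);C=cloud(n,d,d>0);q=C-c0;u,v=q@ex,q@ey
    k=(np.abs(u)<.05)&(v>.06)&(v<.1)&(C[:,2]>.01)&(C[:,2]<.058)&(np.abs(u)>.02)
    for a in(.01,.03,.04,.05):
        b=k&(C[:,2]>a)&(C[:,2]<a+.01);print(n,a,b.sum(),np.percentile(v[b],[5,50,95]).round(4) if b.sum() else"")
psi=T+np.pi/2
rows([wall("left",s/1e3,z/1e3,30,psi) for s,z in((3,39),(60,45),(60,110))])
E
```

```text
clock: 14.05
position: [0.4896, 0.1676, 0.0154]
ee_rot: [0.557, 0.789, -0.149, 0.211]
ft_force: [-2.6, 6.1, 0.7]
grip_width: -0.001
grasp_force: 3.2
top 0.01 10 [0.0744 0.075  0.0755]
top 0.03 12 [0.0746 0.0748 0.0755]
top 0.04 16 [0.0747 0.0752 0.0773]
top 0.05 43 [0.0752 0.0773 0.0795]
top 0.01 9 [0.0749 0.0752 0.0757]
top 0.03 10 [0.0747 0.0752 0.0756]
top 0.04 17 [0.0747 0.0754 0.077 ]
top 0.05 41 [0.0753 0.0775 0.0797]
tcp [0.489 0.168 0.015] row [0.02, 0.0, -0.01, 0.01, -0.01, 0.01]
tcp [0.47  0.222 0.021] row [0.95, 0.0, -0.68, 0.01, -0.01, 0.01]
tcp [0.47  0.222 0.086] row [0.3, 0.0, -1.81, 0.01, -0.01, 0.01]
```

```bash
python3 -m pendant '[[0.2,0,-0.12,0,0,0,-1],[0.5,0,-0.35,0,0,0,-1],[0.9,0,-0.7,0,0,0,-1],[0.7,0,-1.2,0,0,0,-1],[0.4,0,-1.8,0,0,0,-1],[0.2,0,-2.2,0,0,0,-1],[0.2,0,-2.4,0,0,0,-1],[0.2,0,-2.4,0,0,0,-1],[0.2,0,-2.4,0,0,0,-1],[0.2,0,-2.4,0,0,0,-1]]'
python3 - <<'E'
from g import *
A=wall("far",.09,.12,30,T);rows([A])
print("A");rows([wall("far",s/1e3,z/1e3,30,T) for s,z in((90,14),(60,14),(40,14),(32,20),(25,28),(15,34),(8,38),(3,39),(60,45),(60,130))],A)
print("alt");rows([wall("far",.09,.12,30,T+np.pi)])
p,d=manip.camera("top");C=cloud("top",d,d>0);q=C-c0;u,v=q@ex,q@ey
k=(np.abs(u)<.05)&(v<-.06)&(v>-.1)&(C[:,2]>.01)&(C[:,2]<.058)
for a in(.01,.03,.04,.05):
        b=k&(C[:,2]>a)&(C[:,2]<a+.01);print(a,b.sum(),np.percentile(v[b],[5,50,95]).round(4) if b.sum() else"")
E
```

```text
clock: 15.4
position: [0.4671, 0.2302, 0.1137]
ee_rot: [0.558, 0.788, -0.15, 0.211]
ft_force: [0.3, -0.2, -0.3]
grip_width: 0.003
grasp_force: 0.0
tcp [0.651 0.144 0.096] row [-2.3, 2.89, 1.73, 5.62, 0.02, 9.74]
A
tcp [ 0.651  0.144 -0.01 ] row [1.06, 0.0, 1.84, 0.0, 0.0, 0.0]
tcp [ 0.623  0.134 -0.01 ] row [0.54, 0.0, 2.14, 0.0, 0.0, 0.0]
tcp [ 0.604  0.127 -0.01 ] row [0.19, 0.0, 2.34, 0.0, 0.0, 0.0]
tcp [ 0.596  0.124 -0.004] row [-0.0, 0.0, 2.31, 0.0, 0.0, 0.0]
tcp [0.59  0.122 0.004] row [-0.21, 0.0, 2.24, 0.0, 0.0, 0.0]
tcp [0.58  0.119 0.01 ] row [-0.44, 0.0, 2.24, 0.0, 0.0, 0.0]
tcp [0.573 0.116 0.014] row [-0.6, 0.0, 2.24, 0.0, 0.0, 0.0]
tcp [0.569 0.115 0.015] row [-0.7, 0.0, 2.27, 0.0, 0.0, 0.0]
tcp [0.623 0.134 0.021] row [0.23, 0.0, 1.6, 0.0, 0.0, 0.0]
tcp [0.623 0.134 0.106] row [-0.62, 0.0, 0.13, 0.0, 0.0, 0.0]
alt
tcp [0.651 0.144 0.096] row [-2.3, 2.89, 1.73, -0.02, 5.84, -11.68]
0.01 4 [-0.08   -0.0723 -0.0632]
0.03 2 [-0.08   -0.08   -0.0799]
0.04 9 [-0.0798 -0.0767 -0.0752]
0.05 62 [-0.0798 -0.0779 -0.0758]
```

```bash
python3 -m pendant '[[-0.2,0.3,-0.4,0.6,0,1.05,-1],[-0.5,0.6,-0.3,1.2,0,2.1,-1],[-0.8,0.9,0,1.8,0,3.1,-1],[-1.1,1.3,0.3,2.4,0,4.2,-1],[-1.4,1.7,0.7,3,0,5.3,-1],[-1.7,2.1,1,3.6,0,6.4,-1],[-2,2.5,1.3,4.3,0,7.5,-1],[-2.2,2.8,1.5,5,0,8.6,-1],[-2.3,2.89,1.73,5.62,0,9.74,-1],[-2.3,2.89,1.73,5.62,0,9.74,-1]]'
python3 - <<'E'
from g import *
print(manip.get_obs()["joint_pos"].round(2))
rows([wall("far",s/1e3,z/1e3,30,T) for s,z in((90,120),(90,14),(60,14))])
E
```

```text
clock: 16.7
position: [0.652, 0.1404, 0.0955]
ee_rot: [0.952, 0.16, -0.256, 0.045]
ft_force: [-0.1, 0.1, 0.4]
grip_width: -0.001
grasp_force: 0.0
[-0.17  0.98 -0.3   0.81  0.23  1.9  -1.63]
tcp [0.651 0.144 0.096] row [-0.01, -0.07, -0.01, 0.0, 0.01, -0.05]
tcp [ 0.651  0.144 -0.01 ] row [1.05, -0.08, 1.82, 0.0, 0.01, -0.05]
tcp [ 0.623  0.134 -0.01 ] row [0.54, -0.07, 2.12, 0.0, 0.01, -0.05]
```

```bash
python3 -m pendant '[[0.2,0,0.35,0,0,0,-1],[0.4,0,0.7,0,0,0,-1],[0.6,0,1.05,0,0,0,-1],[0.8,0,1.38,0,0,0,-1],[0.98,0,1.69,0,0,0,-1],[1.06,0,1.84,0,0,0,-1],[1.06,0,1.84,0,0,0,-1],[0.8,0,1.99,0,0,0,-1],[0.6,0,2.1,0,0,0,-1],[0.6,0,2.1,0,0,0,-1]]'
python3 - <<'E'
from g import *
print(manip.get_obs()["joint_pos"].round(2))
rows([wall("far",s/1e3,z/1e3,30,T) for s,z in((60,14),(40,14),(32,20),(25,28),(15,34),(8,38),(2,39))])
E
```

```text
clock: 17.95
position: [0.6267, 0.1349, -0.0074]
ee_rot: [0.952, 0.163, -0.254, 0.044]
ft_force: [0.3, 0.3, 0.3]
grip_width: 0.001
grasp_force: 0.0
[-0.14  1.   -0.31  1.    0.24  1.7  -1.65]
tcp [ 0.623  0.134 -0.01 ] row [-0.05, -0.01, 0.08, 0.01, -0.01, -0.0]
tcp [ 0.604  0.127 -0.01 ] row [-0.4, -0.01, 0.28, 0.01, -0.01, -0.0]
tcp [ 0.596  0.124 -0.004] row [-0.6, -0.01, 0.26, 0.01, -0.01, -0.0]
tcp [0.59  0.122 0.004] row [-0.8, -0.01, 0.19, 0.01, -0.01, -0.0]
tcp [0.58  0.119 0.01 ] row [-1.03, -0.01, 0.18, 0.01, -0.01, -0.0]
tcp [0.573 0.116 0.014] row [-1.19, -0.01, 0.19, 0.01, -0.01, -0.0]
tcp [0.568 0.114 0.015] row [-1.31, -0.01, 0.23, 0.01, -0.01, -0.0]
```

```bash
python3 -m pendant '[[-0.2,0,0.16,0,0,0,-1],[-0.4,0,0.27,0,0,0,-1],[-0.6,0,0.25,0,0,0,-1],[-0.8,0,0.18,0,0,0,-1],[-1.03,0,0.17,0,0,0,-1],[-1.19,0,0.18,0,0,0,-1],[-1.29,0,0.21,0,0,0,-1],[-1.31,0,0.23,0,0,0,-1],[-1.31,0,0.23,0,0,0,-1],[-1.31,0,0.23,0,0,0,-1]]'
cat > chk.py <<'E'
from g import *
for n in("side","top"):
    p,d=manip.camera(n);C=cloud(n,d,d>0);q=C-c0;u,v=q@ex,q@ey
    for nm,a,b in(("far",u,v),("left",v,u),("right",-v,u)):
        h=.055 if nm=="far" else .075
        for lo,hi in((.008,.02),(.02,.034),(.034,.046),(.05,.058)):
            k=(np.abs(b)<.05)&(np.abs(b)>.02)&(np.abs(a-h)<.012)&(C[:,2]>lo)&(C[:,2]<hi)
            if k.sum()>3: print(n,nm,lo,k.sum(),(1e3*(np.percentile(a[k],[5,50,95])-h)).round(1))
E
python3 chk.py
```

```text
clock: 19.2
position: [0.5691, 0.115, 0.0147]
ee_rot: [0.953, 0.163, -0.253, 0.044]
ft_force: [8.1, 3.1, 2.1]
grip_width: -0.001
grasp_force: 4.4
side far 0.008 9 [-0.7 -0.6 -0.4]
side far 0.02 19 [-0.8 -0.6 -0.4]
side far 0.034 14 [-0.8 -0.6 -0.4]
side far 0.05 53 [-0.3  1.8  4. ]
side left 0.008 151 [2.2 3.6 5. ]
side left 0.02 182 [2.1 3.6 4.8]
side left 0.034 165 [2.4 3.6 5. ]
side left 0.05 128 [-1.3  2.6  4.3]
side right 0.008 118 [-1.4  0.5  2.2]
side right 0.02 144 [-1.   0.7  2.5]
side right 0.034 123 [-1.3  0.6  2.1]
side right 0.05 90 [-0.3  1.6  6.1]
top right 0.05 39 [0.8 2.8 4.8]
```

```bash
python3 -m pendant '[[0.25,0,-0.14,0,0,0,-1],[0.5,0,-0.3,0,0,0,-1],[0.9,0,-0.55,0,0,0,-1],[0.9,0,-0.9,0,0,0,-1],[0.7,0,-1.5,0,0.3,0,-1],[0.5,0,-2.2,0,0.8,0,-1],[0.2,0,-2.9,0,1.5,0,-0.5],[-0.1,0,-3.5,0,2.2,0,0.2],[-0.1,0,-3.7,0,2.6,0,0.7],[-0.1,0,-3.7,0,2.6,0,0.7]]'
python3 - <<'E'
from g import *
print(manip.get_obs()["joint_pos"].round(2))
J=np.array([.528,-.378,0]);D=down(T)
rows([(J+[0,0,.15],D),(J+[0,0,.09],D),(J+[0,0,-.003],D)])
E
```

```text
clock: 20.55
position: [0.6502, 0.1435, 0.1784]
ee_rot: [0.983, 0.168, -0.078, 0.014]
ft_force: [-0.7, -0.3, -0.4]
grip_width: 0.842
grasp_force: 0.0
[-0.06  0.6  -0.37  1.19  0.2   1.55 -1.64]
tcp [ 0.528 -0.378  0.15 ] row [-5.61, 9.02, 1.49, 0.01, 1.14, 0.0]
tcp [ 0.528 -0.378  0.09 ] row [-5.43, 9.02, 2.68, 0.01, 1.14, 0.0]
tcp [ 0.528 -0.378 -0.003] row [-5.13, 9.01, 4.51, 0.01, 1.14, 0.0]
```

```bash
python3 -m pendant '[[-0.6,1,0,0,0.1,0,0.7],[-1.2,2,0.2,0,0.2,0,0.7],[-1.8,3,0.4,0,0.4,0,0.7],[-2.5,4,0.6,0,0.5,0,0.7],[-3.1,5,0.8,0,0.6,0,0.7],[-3.8,6.1,1,0,0.8,0,0.7],[-4.5,7.2,1.2,0,1,0,0.7],[-5.1,8.2,1.5,0,1.14,0,0.7],[-5.5,9,2,0,1.14,0,0.7],[-5.45,9.02,2.6,0,1.14,0,0.7]]'
python3 - <<'E'
from g import *
o=manip.get_obs();Rm=R.from_quat(o["ee_rot"]).as_matrix();print(o["joint_pos"].round(2))
J=np.array([.528,-.378,0]);D=down(T)
rows([(J+[0,0,.09],D),(J+[0,0,-.003],D)])
for n in("side","top"):
    p,d=manip.camera(n);C=cloud(n,d,d>0);L=(C-o["position"])@Rm
    k=(np.abs(L[:,0])<.03)&(np.abs(L[:,1])<.065)&(L[:,2]>-.1)&(C[:,2]>.08)
    print(n,k.sum(),"Lz max",np.sort(L[k,2])[-6:].round(4),o["position"])
    f=k&(L[:,2]>-.06)&(L[:,2]<-.04)
    y=L[f,1];print("fingers y",y[y<0].mean() if (y<0).any() else 0,np.percentile(y,[2,98]).round(3) if len(y) else 0,L[f,0].mean() if f.sum() else 0)
    if n=="side":cv2.imwrite("pics/s3.png",cv2.resize(p[80:230,220:420,::-1],(800,600),interpolation=cv2.INTER_CUBIC))
E
```

```text
clock: 21.8
position: [0.5244, -0.3833, 0.0903]
ee_rot: [0.986, 0.166, -0.002, 0.001]
ft_force: [0.5, 0.9, -0.6]
grip_width: 0.85
grasp_force: 0.0
[ 0.7   0.48 -0.18  1.52  0.1   1.15 -0.74]
tcp [ 0.528 -0.378  0.09 ] row [0.1, -0.08, 0.01, 0.0, 0.03, -0.05]
tcp [ 0.528 -0.378 -0.003] row [0.11, -0.08, 1.87, 0.0, 0.03, -0.05]
side 204 Lz max [-0.0287 -0.0283 -0.028  -0.0279 -0.0274 -0.0271] [ 0.52441022 -0.38329115  0.09028603]
fingers y -0.0464587686918136 [-0.052  0.04 ] 0.002232267950898918
top 72 Lz max [-0.0703 -0.0667 -0.0374 -0.0353 -0.0342 -0.0254] [ 0.52441022 -0.38329115  0.09028603]
fingers y 0 0 0
```

View pics/s3.png

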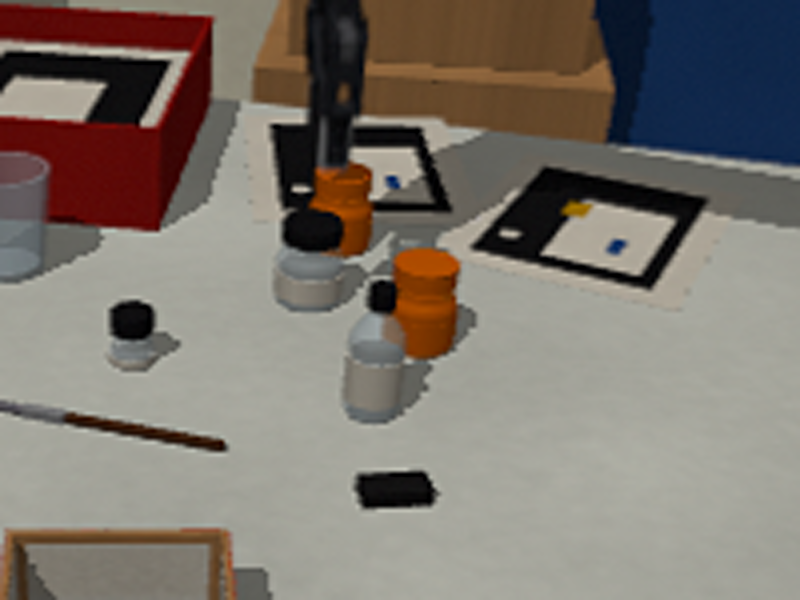

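```bash
python3 -m pendant '[[0,0,0,0,0,0,0.7],[0,0,0,0,0,0,0.7],[0,0,0.3,0,0,0,0.7],[0,0,0.6,0,0,0,0.7],[0,0,0.95,0,0,0,0.7],[0,0,1.3,0,0,0,0.7],[0,0,1.65,0,0,0,0.7],[0,0,1.95,0,0,0,0.7],[0,0,2.05,0,0,0,0.7],[0,0,2.05,0,0,0,0.7]]'
python3 - <<'E'
from g import *
J=np.array([.528,-.378,0]);D=down(T)
rows([(J+[0,0,-.010],D)])
E
```

```text
clock: 23.15
position: [0.5276, -0.3782, -0.0101]
ee_rot: [0.986, 0.169, -0.0, 0.001]
ft_force: [0.5, 0.7, -1.0]
grip_width: 0.857
grasp_force: 0.0
tcp [ 0.528 -0.378 -0.01 ] row [0.01, -0.0, -0.0, 0.01, 0.01, 0.0]
```

Close on the jar.

```bash
python3 -m pendant '[[0,0,0,0,0,0,0.3],[0,0,0,0,0,0,0.1],[0,0,0,0,0,0,0],[0,0,0,0,0,0,-0.2],[0,0,0,0,0,0,-0.2],[0,0,0,0,0,0,-0.2],[0,0,0,0,0,0,-0.2],[0,0,-0.1,0,0,0,-0.2],[0,0,-0.3,0,0,0,-0.2],[0,0,-0.4,0,0,0,-0.2]]' 30
python3 - <<'E'
from g import *
p,d=manip.camera("side");cv2.imwrite("pics/s4.png",cv2.resize(p[80:230,220:420,::-1],(800,600),interpolation=cv2.INTER_CUBIC))
E
```

```text
clock: 24.4
position: [0.5279, -0.3783, 0.011]
ee_rot: [0.986, 0.169, -0.0, 0.001]
ft_force: [0.5, 0.9, -1.4]
grip_width: 0.597
grasp_force: 31.7
```

View pics/s4.png

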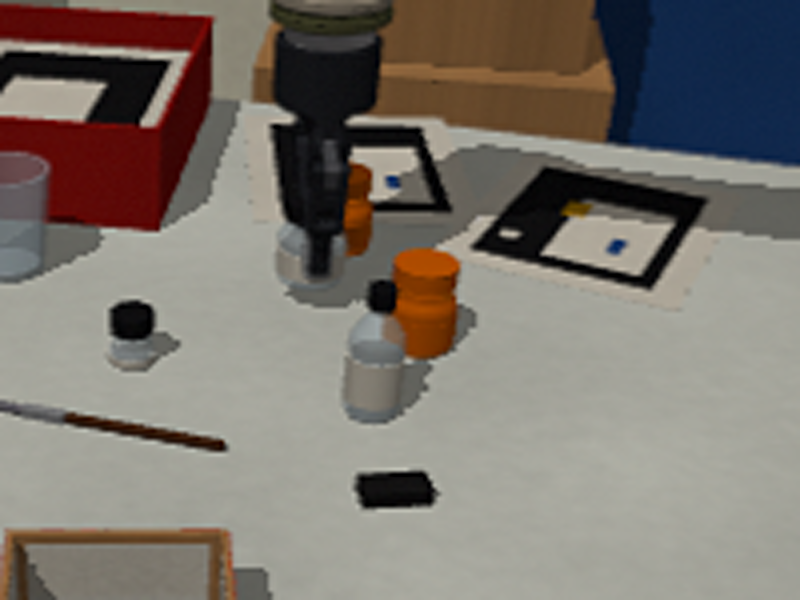

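The picture shows the jar clamped and about 20 mm clear of the table, at crop px (312,265). Its neighbours have not moved.

```bash
python3 - <<'E'
from g import *
rows([(np.array([.528,-.378,.15]),down(T)),(c0+[0,0,.15],down(T)),(c0+[0,0,.09],down(T)),(c0+[0,0,-.006],down(T))])
E
python3 -m pendant '[[0,0,-0.3,0,0,0,-0.2],[0,0,-0.8,0,0,0,-0.2],[0,0,-1.4,0,0,0,-0.2],[0,0,-2,0,0,0,-0.2],[0,0,-2.5,0,0,0,-0.2],[0,0,-2.8,0,0,0,-0.2],[0.2,-0.4,-2.8,0,0,0,-0.2],[0.5,-1.1,-2.8,0,0,0,-0.2],[0.8,-2,-2.8,0,0,0,-0.2],[1.1,-3,-2.8,0,0,0,-0.2]]'
python3 - <<'E'
from g import *
rows([(c0+[0,0,.15],down(T)),(c0+[0,0,.09],down(T)),(c0+[0,0,-.006],down(T))])
E
```

```text
tcp [ 0.528 -0.378  0.15 ] row [-0.0, -0.0, -2.77, 0.02, 0.0, 0.0]
tcp [0.515 0.096 0.15 ] row [2.92, -9.02, -2.79, 0.02, 0.0, 0.0]
tcp [0.515 0.096 0.09 ] row [2.92, -9.03, -1.59, 0.02, 0.0, 0.0]
tcp [ 0.515  0.096 -0.006] row [2.92, -9.03, 0.33, 0.02, 0.0, 0.0]
clock: 25.7
position: [0.5288, -0.2153, 0.1487]
ee_rot: [0.986, 0.17, -0.001, 0.0]
ft_force: [1.3, 1.1, -0.9]
grip_width: 0.594
grasp_force: 31.8
tcp [0.515 0.096 0.15 ] row [1.82, -5.96, -0.03, -0.0, 0.01, 0.01]
tcp [0.515 0.096 0.09 ] row [1.82, -5.96, 1.17, -0.0, 0.01, 0.01]
tcp [ 0.515  0.096 -0.006] row [1.82, -5.96, 3.09, -0.0, 0.01, 0.01]
```

```bash
python3 -m pendant '[[0.3,-0.9,0,0,0,0,-0.2],[0.6,-1.8,0,0,0,0,-0.2],[0.9,-2.8,0,0,0,0,-0.2],[1.2,-3.8,0,0,0,0,-0.2],[1.5,-4.7,0,0,0,0,-0.2],[1.7,-5.5,0,0,0,0,-0.2],[1.82,-5.9,0,0,0,0,-0.2],[1.82,-6.02,0.2,0,0,0,-0.2],[1.82,-6.02,0.6,0,0,0,-0.2],[1.82,-6.02,0.9,0,0,0,-0.2]]'
python3 chk.py | grep -v 0.008
python3 - <<'E'
from g import *
rows([(c0+[0,0,.104],down(T)),(c0+[0,0,-.006],down(T))])
for n in("side","top"):
    p,d=manip.camera(n)
    for r in manip.trace("jar_mid",n)[:4]:
        C=cloud(n,d,r["pixels"]);m=np.median(C,0)
        if abs(m[1]-.1)<.1: q=C-c0;print(n,round(r["p"],2),"u",np.percentile(q@ex,[3,97]).round(3),"v",np.percentile(q@ey,[3,97]).round(3),"z",np.percentile(C[:,2],[3,97]).round(3))
    if n=="side":cv2.imwrite("pics/s5.png",cv2.resize(p[150:310,150:350,::-1],(750,600)))
E
```

```text
clock: 26.95
position: [0.5138, 0.095, 0.1025]
ee_rot: [0.986, 0.169, -0.001, 0.001]
ft_force: [0.3, 0.2, -1.1]
grip_width: 0.598
grasp_force: 31.8
side far 0.02 19 [-0.7 -0.6 -0.4]
side far 0.034 15 [-0.7 -0.6 -0.4]
side far 0.05 52 [-0.3  1.7  4. ]
side left 0.02 180 [2.6 3.6 5. ]
side left 0.034 161 [2.5 3.7 4.9]
side left 0.05 123 [-0.9  2.6  4.7]
side right 0.02 141 [-1.3  0.6  2.5]
side right 0.034 124 [-1.3  0.5  2.3]
side right 0.05 60 [-0.9  1.7  5.3]
top far 0.02 6 [-0.8 -0.4  0.1]
top far 0.034 10 [-1.1 -0.4  0.5]
top far 0.05 16 [-0.6  1.6  4.2]
top right 0.05 38 [0.7 2.7 4.6]
tcp [0.515 0.096 0.104] row [0.04, -0.01, -0.04, 0.0, 0.03, -0.0]
tcp [ 0.515  0.096 -0.006] row [0.05, -0.01, 2.16, 0.0, 0.03, -0.0]
side 0.61 u [-0.025  0.034] v [-0.164  0.025] z [0.001 0.176]
side 0.18 u [-0.05   0.051] v [0.075 0.08 ] z [0.006 0.054]
top 0.35 u [-0.048  0.048] v [-0.08  -0.074] z [0.001 0.058]
```

View pics/s5.png

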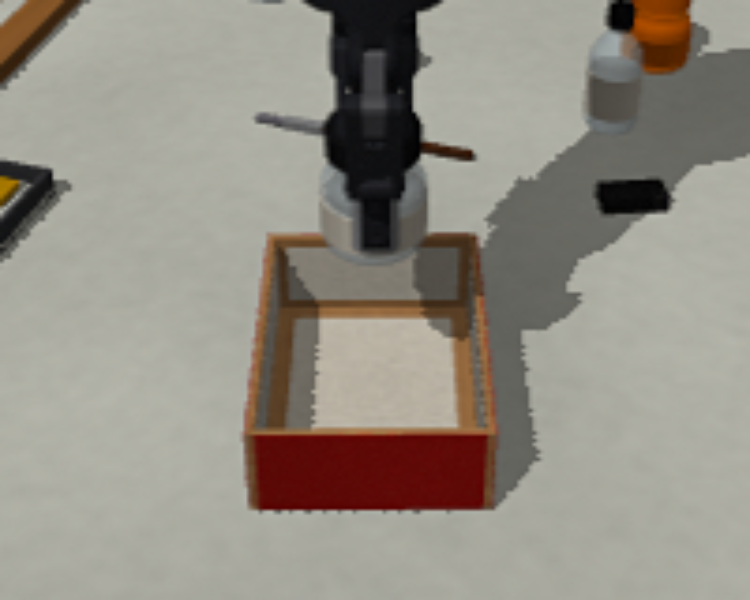

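The three walls stand, as their faces measure vertical, and the jar hangs centred over the carton at crop px (373,215). Lower it.

```bash
python3 -m pendant '[[0,0,0,0,0,0,-0.2],[0,0,0.3,0,0,0,-0.2],[0,0,0.6,0,0,0,-0.2],[0,0,0.9,0,0,0,-0.2],[0,0,1.2,0,0,0,-0.2],[0,0,1.5,0,0,0,-0.2],[0,0,1.8,0,0,0,-0.2],[0,0,2,0,0,0,-0.2],[0,0,2.1,0,0,0,-0.2],[0,0,2.12,0,0,0,-0.2]]'; python3 -c "
from g import *
rows([(c0+[0,0,-.006],down(T))])"
```

```text
clock: 28.5
position: [0.5148, 0.0957, -0.0017]
ee_rot: [0.986, 0.169, -0.0, 0.001]
ft_force: [0.4, 0.2, -2.1]
grip_width: 0.598
grasp_force: 31.8
tcp [ 0.515  0.096 -0.006] row [0.0, -0.0, 0.09, 0.01, 0.01, 0.0]
```

```bash
python3 -m pendant '[[0,0,0.02,0,0,0,-0.2],[0,0,0.04,0,0,0,-0.2],[0,0,0.06,0,0,0,-0.2],[0,0,0.08,0,0,0,-0.2],[0,0,0.09,0,0,0,-0.2],[0,0,0.1,0,0,0,-0.2],[0,0,0.1,0,0,0,-0.2],[0,0,0.1,0,0,0,-0.2],[0,0,0.1,0,0,0,-0.2],[0,0,0.1,0,0,0,-0.2]]'
```

```text
clock: 29.75
position: [0.515, 0.0957, -0.005]
ee_rot: [0.986, 0.169, -0.0, 0.001]
ft_force: [-10.2, -2.6, 21.0]
grip_width: 0.599
grasp_force: 33.7
```

It has touched the floor. Ease off the press, then open.

```bash
python3 -m pendant '[[0,0,-0.02,0,0,0,-0.2],[0,0,-0.03,0,0,0,-0.2],[0,0,-0.03,0,0,0,0.25],[0,0,-0.03,0,0,0,0.4],[0,0,-0.03,0,0,0,0.6],[0,0,-0.03,0,0,0,0.65],[0,0,-0.03,0,0,0,0.65],[0,0,-0.15,0,0,0,0.65],[0,0,-0.4,0,0,0,0.65],[0,0,-0.7,0,0,0,0.65]]'; python3 -m pendant '[[0,0,-0.4,0,0,0,0.65],[0,0,-0.8,0,0,0,0.65],[0,0,-1.3,0,0,0,0.65],[0,0,-1.9,0,0,0,0.65],[0,0,-2.5,0,0,0,0.65],[0,0,-3,0,0,0,0.65],[0,0.8,-3.2,0,0,0,0.65],[0,1.7,-3.2,0,0,0,0.65],[0,2.6,-3.2,0,0,0,0.65],[0,3,-3.2,0,0,0,0.65]]'; python3 chk.py | grep -v 0.008
python3 - <<'E'
from g import *
for n in("side","top"):
    p,d=manip.camera(n);C=cloud(n,d,d>0);q=C-c0;u,v=q@ex,q@ey
    k=(np.hypot(u,v)<.045)&(C[:,2]>.06)&(C[:,2]<.09);print(n,"lid",k.sum(),u[k].mean().round(4),v[k].mean().round(4),np.percentile(C[k,2],[3,50,97]).round(4))
    for t in("flask","pot","eraser","brush"):
        r=manip.trace(t,n)
        if r:print(n,t,round(r[0]["p"],2),np.median(cloud(n,d,r[0]["pixels"]),0).round(3))
    if n=="side":cv2.imwrite("pics/s6.png",cv2.resize(p[130:310,120:360,::-1],(800,600)))
E
```

```text
clock: 31.0
position: [0.515, 0.0958, 0.0296]
ee_rot: [0.986, 0.169, -0.0, 0.001]
ft_force: [0.1, 0.9, -0.6]
grip_width: 0.828
grasp_force: 0.0
clock: 32.25
position: [0.5653, -0.0483, 0.1895]
ee_rot: [0.986, 0.168, -0.0, 0.001]
ft_force: [-0.6, 1.2, 0.8]
grip_width: 0.827
grasp_force: 0.0
side far 0.02 19 [-0.7 -0.5 -0.3]
side far 0.034 15 [-0.7 -0.6 -0.4]
side far 0.05 54 [-0.2  1.8  4. ]
side left 0.02 179 [2.5 3.6 4.8]
side left 0.034 165 [2.5 3.6 5. ]
side left 0.05 124 [-0.9  2.6  4.8]
side right 0.02 142 [-1.   0.4  2.3]
side right 0.034 125 [-1.3  0.6  2.2]
side right 0.05 86 [-0.4  1.8  5.9]
top far 0.02 30 [-0.8 -0.1  0.9]
top far 0.034 21 [-0.8 -0.2  0.5]
top far 0.05 38 [0.1 1.8 4.7]
top left 0.02 18 [-0.1  0.3  0.9]
top left 0.034 18 [-0.1  0.6  1.2]
top left 0.05 40 [0.5 2.8 4.9]
side lid 366 0.0001 0.0047 [0.0611 0.0691 0.0707]
side flask 0.8 [ 0.449 -0.217  0.046]
side pot 0.43 [ 0.622 -0.234  0.026]
side eraser 0.5 [ 0.416 -0.129  0.011]
side brush 0.76 [ 0.625 -0.149  0.004]
top lid 266 -0.0008 0.0 [0.064  0.0699 0.0737]
top flask 0.45 [ 0.446 -0.226  0.065]
top pot 0.69 [0.487 0.167 0.046]
top eraser 0.65 [ 0.412 -0.141  0.013]
top brush 0.54 [ 0.613 -0.151  0.006]
```

View pics/s6.png

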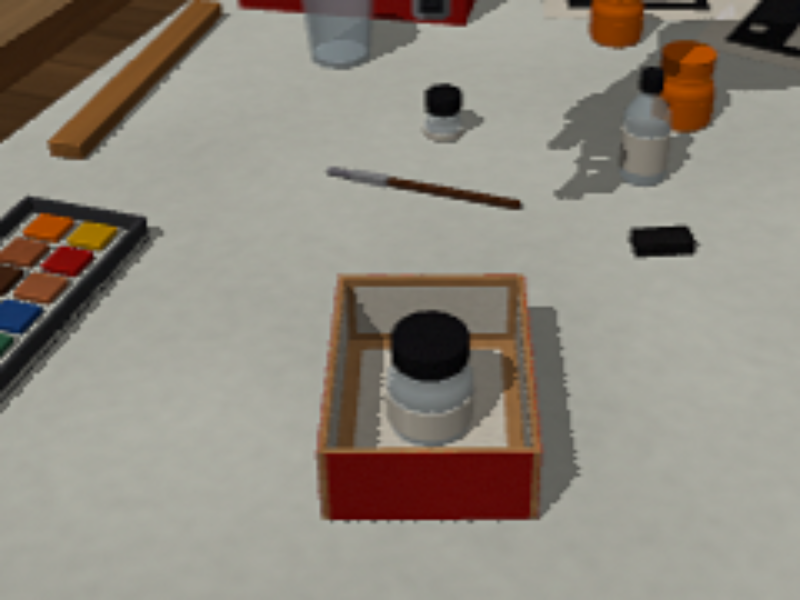

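The jar stands upright in the centre of the carton (crop px (430,380)), with its lid top at 70 mm, which is the 66 mm jar on the 4 mm floor. All the walls are up and the bystanders have not moved.

```bash
python3 -c "
from workcell import manip
print(manip.hand_in())"
```

```text
the job is handed in; nothing more can be done
None
```

Job handed in at about 33 s of the 72 s: all three walls stand upright, the black-lidded jar stands upright in the middle of the carton floor, and the bystanders were not moved.

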